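# Clear the dry box lid and crack its seal

### The job

Put the wooden offcut and the cork stub that lie on the lid of the white dry-storage box into the deep grey scrap bin. Then pull the lid straight up by its bar handle until the sticky seal lets go, without letting it fly up, and hold it still and level just above the box, clear of it with a gap of about 3 cm. Finish while still holding the lid there by its handle, and leave the jar and the beaker where they stand.

Things in the scene. Friction and masses are not known exactly. Their poses are not given: they have to be found in the camera images.
- handle (a point): Steel bar handle fixed across the middle of the lid: a straight bar of 14 x 14 mm section with flat sides, 110 mm long along this frame's y, on two 10 mm posts at y = +-48 mm. The point is the middle of the bar, 34 mm above the lid's top face (162 mm above the work surface when the lid is shut); z is up from the lid.
- lid: Loose flat grey plastic lid, 244 x 244 x 18 mm, about 0.45 kg; shut, its top face is 128 mm above the work surface. Origin at the middle of its underside, z up, y along the handle bar.
- drybox: White dry-storage box under the lid, fixed, 240 x 240 mm and 110 mm high, open at the top. Origin at the centre of its underside, z up; y lies along the handle bar. The lid sticks in its seal: pulled straight up by the handle it needs 13 to 20 N in all, weight included; the pull peaks within the first 3 mm of lift, fades to about the weight or less after 6 mm, and from 14 mm on the lid hangs clear.
- offcut_center (a point): Pale wooden offcut, 42 mm (x) by 26 mm (y) by 24 mm high with a 12 mm high step that adds 12 mm at its +x end, 30 g, lying on the lid. The point is the middle of the 42 x 26 x 24 mm block.
- stub_center (a point): Cork stopper stub standing on the lid, round, 28 mm across at the foot, 33 mm at the top, 30 mm high, 20 g. The point is its centre, half-way up.
- bin: Deep open scrap bin of grey plastic, 160 x 160 x 100 mm high outside, walls and floor 5 mm, fixed on the work surface to the left or right of the box. Origin at the centre of its underside, z up.
- jar: Bystander: closed amber jar, 52 mm across, 75 mm high, standing in a low metal tray (160 x 160 x 25 mm) on the side of the box away from the bin. Origin at its underside.
- beaker: Bystander: glass beaker, 60 mm across, 70 mm high, in the same tray. Origin at its underside.

How it is judged:
On the way, in this order (a step that is already met when the one before it is completed fails the run):
1. the offcut and the stub are both in the scrap bin (x of offcut_center in the frame of bin between -0.073 and 0.073 m and y of offcut_center in the frame of bin between -0.073 and 0.073 m and z of offcut_center in the frame of bin between 0 and 0.085 m and x of stub_center in the frame of bin between -0.073 and 0.073 m and y of stub_center in the frame of bin between -0.073 and 0.073 m and z of stub_center in the frame of bin between 0 and 0.085 m), for 0.2 s.
2. the lid is pulled free of its seal by its handle (z of lid in the frame of drybox above 0.124 m and contact force between the fingers and lid_c0 above 1 N), for 0.2 s.
At the end, for the whole second after the job is handed in: Offcut and stub both lie inside the scrap bin, and the gripper's fingers hold the lid by its handle (more than 1 N of contact), at rest (under 20 mm/s), 17 to 46 mm above its shut place, centred over the box within 25 mm, level within 0.15 rad, not touching the box (all of step 1 and z of lid in the frame of drybox between 0.127 and 0.156 m and horizontal distance between lid and drybox below 0.025 m and angle between lid's own z axis and vertical below 0.15 rad and linear speed of lid below 0.02 m/s and contact force between lid and drybox below 0.3 N and contact force between the fingers and lid_c0 above 1 N); the arm keeps its last pose, push and grip.
It fails at once if the lid flies up more than 90 mm above its shut place (z of lid in the frame of drybox above 0.2 m).
It fails at once if the jar is moved by more than 40 mm or tipped over (distance of jar from where it was at the start of the episode above 0.04 m or angle between jar's own z axis and vertical above 0.6 rad).
It fails at once if the beaker is moved by more than 40 mm or tipped over (distance of beaker from where it was at the start of the episode above 0.04 m or angle between beaker's own z axis and vertical above 0.6 rad).
It also fails if it takes over 64 s, if anything falls off the work surface, if the arm or the gripper's body presses on something with over 40 N, if the wrist force passes 120 N, or if a joint passes its speed limit or range.

### The arm

A 6-joint arm with a two-finger parallel gripper is mounted at the origin on the work surface. World frame = base frame: x ahead of the robot, y to its left, z up, the work surface at z = 0. Lengths are in m, angles in rad, forces in N, time in s.
With the tool pointing down it reaches from about 0.35 to 0.975 m from the base axis. Payload 4.9 kg.
Tool frame: the origin (TCP) lies midway between the tips of the shut fingers; the grasp point (between the pads) lies ctrl.grip_point_offset behind it (ctrl.grip_point_offset is the distance from the TCP to the grasp point, in m); x points along the fingers, y is the direction in which the jaws open and shut, and the axes are right-handed (so a half turn about x gives the same grasp; the last joint's range is limited). The gripper opens to 85 mm and grips with 20 to 120 N. Pads are 22 mm wide; open, the fingers measure 114 mm over their backs; the gripper's body (76 mm by 85 mm) begins 54 mm behind the grasp point. The pads swing forward as they close: fully open they stand 13 mm farther back than shut.
Start: joints at [1.218, 0.053, 1.613, -0, 1.476, -0.119], TCP at [0.145, 0.608, 0.231] pointing down, gripper open.
Joint ranges: [-3.01, 3.01], [-1.01, 2.22], [0.06, 2.58], [-1.02, 4.17], [0.09, 2.62], [-3.14, 3.14]. Speed limits (rad/s): [2.57, 2.57, 3.14, 3.14, 3.14, 3.14].

### API

Orientations are given as a rotation vector (axis times angle).
In Python, from station import ctrl gives the robot as it stands. The module is installed in compiled form; this text tells all that it offers.
- The arm moves only by the tool drive_tool, never from a script. Its argument "commands" is text: rows parted by semicolons, each of 5 numbers parted by spaces: the closure, from -1 (fully open) to 1 (shut), so that 0 is half open, then the shift along the tool's x, y, z in units of 40 mm (1.0 is 40 mm), then the turn about the tool's x in units of 5 degrees (1.0 is 5 degrees). A call has 1 to 8 rows; each row is the pose to reach, as a shift and turn from the pose commanded when the call began, along the tool's axes at that moment; what a row does not reach only later rows make up. A row lasts 1/12 s, in which the tool goes at most 41.7 mm and 7.16 degrees, less where a joint would pass 70% of its speed; a pose out of reach is approached as far as the arm can. A call with a gripper value outside its range is refused whole. The fingers move at their own pace and stop on an object; "newtons" is the grip in N (left out, the last holds). Time passes only in rows, so rows that repeat a pose let the fingers close. It gives the time, the measured TCP pose, the force and the opening at its end, in the units of the state.
- ctrl.get_obs(): the state, without advancing time (a new reading comes with each control period).
- ctrl.get_image(name): name is "scene" or "top" or "wrist"; returns (picture, depth): 400x640x3 uint8, blue, green, red; 400x640 float32, m along the optical axis (not along the pixel's ray), 0 where there is no reading.
- ctrl.camera_info(name): a dict with "K" (3x3 intrinsics, pixels), "T" (4x4, takes a point from camera to world coordinates). Camera axes: x right, y down, z forward; pixel columns grow to the right and rows downward; lengths in m; the calibration is good to about 2 mm. A picture is of the moment at which its call begins: read the wrist's pose just before it. camera_info takes no time and is no camera call; for the wrist camera it gives the pose at the moment of the call.
- ctrl.finish_job(): hands the job in, once; it reports no verdict.
The state is a dict: "t": time; "q": joint angles; "dq": joint speeds; "effort": joint torques, N m; "tool_pos": TCP position; "tool_rot": TCP orientation; "contact_force": force on the tool from outside, world axes, zero at the start; "wrist_torque": the same for the moment, N m; "opening": finger opening in m.
Only numpy, scipy, OpenCV 4.12 (cv2) and the standard library are available. Lean on these libraries where they do the work, as an engineer would, in place of code of your own. Each camera call takes 0.05 s, during which the arm holds its last target.

## Working session

There is one attempt and no reset: what is moved stays moved. The work goes in short steps, Python scripts to look and compute and a tool call to move; the robot and the scene stay as the last step left them, time stands still between calls to the robot, and variables do not carry over. Pictures are saved under pics/ and viewed, and the job is handed in when it is done.

Besides the shell and the picture viewer there is one more tool, called after "Request:" as a command line: name --argument value ..., lists and objects as JSON in quotes. drive_tool: Moves the arm, as the interface text tells. Its arguments: {"type":"object","properties":{"commands":{"type":"string"},"newtons":{"type":"number"}},"required":["commands"]}

```bash
mkdir -p pics; python3 - <<'E'
from station import ctrl
import cv2,numpy as np
o=ctrl.get_obs()
print({k:np.round(v,3) for k,v in o.items()}, ctrl.grip_point_offset)
for n in ("scene","top"):
    p,d=ctrl.get_image(n); cv2.imwrite(f"pics/{n}0.png",p); np.save(f"pics/{n}0d.npy",d)
    print(n,ctrl.camera_info(n))
E
```

```text
{'t': np.float64(0.0), 'q': array([ 1.218,  0.053,  1.614,  0.   ,  1.476, -0.119]), 'dq': array([ 0.002, -0.   , -0.001,  0.   , -0.001, -0.001]), 'effort': array([ 2.0000e-03, -3.9369e+01, -3.7018e+01, -0.0000e+00,  7.0000e-03,
        0.0000e+00]), 'tool_pos': array([0.145, 0.607, 0.23 ]), 'tool_rot': array([ 0.182,  1.563, -0.185]), 'contact_force': array([0.458, 0.229, 0.354]), 'wrist_torque': array([ 0.015, -0.011, -0.015]), 'opening': np.float64(0.085)} 0.0187
scene {'K': array([[380.76381165,   0.        , 323.86454574],
       [  0.        , 380.76381165, 201.23353596],
       [  0.        ,   0.        ,   1.        ]]), 'T': array([[ 1.80221128e-01,  6.18271153e-01, -7.65023611e-01,
         1.19519718e+00],
       [ 9.83625529e-01, -1.14133076e-01,  1.39479243e-01,
        -1.25432385e-01],
       [-1.07850501e-03, -7.77633861e-01, -6.28716482e-01,
         6.53613289e-01],
       [ 0.00000000e+00,  0.00000000e+00,  0.00000000e+00,
         1.00000000e+00]])}
top {'K': array([[412.07187141,   0.        , 329.79842468],
       [  0.        , 412.07187141, 195.40964502],
       [  0.        ,   0.        ,   1.        ]]), 'T': array([[-0.0025811 , -0.98829547,  0.15252997,  0.38553911],
       [-0.99941378,  0.00775657,  0.03334552, -0.0207024 ],
       [-0.03413834, -0.15235449, -0.98773614,  1.13037789],
       [ 0.        ,  0.        ,  0.        ,  1.        ]])}
```

View pics/scene0.png

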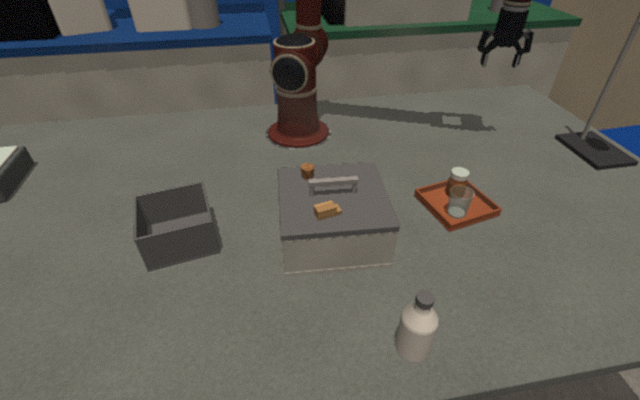

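View pics/top0.png

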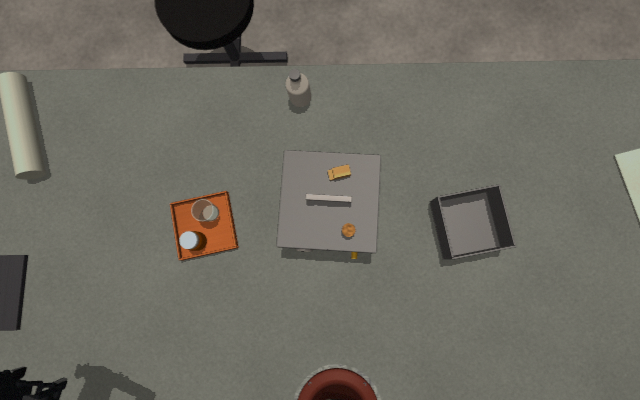

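The scene shows the box in the middle, the bin at −y (top view about 475,223) and the tray with jar and beaker at +y (about 205,227). In the top view the handle is at (329,198), the offcut at (340,173) and the stub at (348,231). Next I measure each of them.

```bash
cat > h.py <<'E'
import numpy as np,cv2
def ray(ci,u,v,z):
    K,T=ci["K"],ci["T"]; d=T[:3,:3]@np.linalg.inv(K)@np.array([u,v,1.]); o=T[:3,3]
    return o+d*(z-o[2])/d[2]
def cloud(ci,d):
    v,u=np.mgrid[0:400,0:640]; K,T=ci["K"],ci["T"]
    c=np.stack([(u-K[0,2])/K[0,0]*d,(v-K[1,2])/K[1,1]*d,d],-1)
    return c@T[:3,:3].T+T[:3,3]
E
python3 - <<'E'
from station import ctrl
from h import *
for n in("top","scene"):
    ci=ctrl.camera_info(n);p=cv2.imread(f"pics/{n}0.png");d=np.load(f"pics/{n}0d.npy")
    P=cloud(ci,d)
    hsv=cv2.cvtColor(p,cv2.COLOR_BGR2HSV)
    m=cv2.inRange(hsv,(5,90,90),(30,255,255))
    m[(P[...,2]<.12)|(d<=0)]=0
    k,l,s,c=cv2.connectedComponentsWithStats(m)
    for i in range(1,k):
        if s[i,4]>20:
            q=P[l==i]; print(n,"orange",c[i].round(1),s[i,4],"z",np.percentile(q[:,2],[5,50,95]).round(3),"mean",q.mean(0).round(3), "hsv",hsv[l==i].mean(0).round())
            t=np.uint8((l==i)&(P[...,2]>np.percentile(q[:,2],95)-.006))
            print("   topface mean",P[t>0].mean(0).round(3), "rect",cv2.minAreaRect(np.float32(P[t>0][:,:2]*1000)), "all",cv2.minAreaRect(np.float32(q[:,:2]*1000)))
    hm=np.uint8((P[...,2]>.158)&(P[...,2]<.18)&(abs(P[...,1])<.12)&(P[...,0]>.4)&(P[...,0]<.8))*255
    k,l,s,c=cv2.connectedComponentsWithStats(hm);i=1+np.argmax(s[1:,4])
    q=P[l==i];print(n,"handle",c[i],s[i],q.mean(0).round(4),cv2.minAreaRect(np.float32(q[:,:2]*1000)))
    lm=np.uint8((abs(P[...,2]-.128)<.006)&(abs(P[...,1])<.25)&(P[...,0]>.3))*255
    lm=cv2.morphologyEx(lm,cv2.MORPH_OPEN,np.ones((3,3)))
    k,l,s,c=cv2.connectedComponentsWithStats(lm);i=1+np.argmax(s[1:,4])
    q=P[l==i];print(n,"lid",q.mean(0).round(4),cv2.minAreaRect(np.float32(q[:,:2]*1000)))
    bm=(abs(P[...,2]-.1)<.005)&(P[...,1]<-.2)&(P[...,0]>.3)&(P[...,0]<.8)
    q=P[bm];print(n,"bin",len(q),cv2.minAreaRect(np.float32(q[:,:2]*1000)), q.min(0),q.max(0))
    bm=(P[...,2]>.04)&(P[...,2]<.09)&(P[...,1]>.2)&(P[...,1]<.5)&(P[...,0]>.3)&(P[...,0]<.8)
    q=P[bm];print(n,"jars",q.min(0),q.max(0),q.mean(0))
E
```

```text
top orange [338.8 171.6] 231 z [0.139 0.151 0.155] mean [ 0.595 -0.009  0.149] hsv [ 18. 138. 177.]
   topface mean [ 0.597 -0.015  0.152] rect ((596.6094360351562, -14.6300048828125), (25.66868019104004, 42.09293746948242), 11.25416374206543) all ((595.72607421875, -10.072111129760742), (25.744768142700195, 54.68070983886719), 11.617450714111328)
top orange [348.1 229.7] 145 z [0.155 0.158 0.161] mean [ 0.454 -0.031  0.158] hsv [ 15. 160. 155.]
   topface mean [ 0.454 -0.031  0.158] rect ((454.2097473144531, -30.572647094726562), (28.334470748901367, 30.946640014648438), 89.9679183959961) all ((454.2097473144531, -30.572647094726562), (28.334470748901367, 30.946640014648438), 89.9679183959961)
top handle [327.96949153 197.7559322 ] [305 194  47   9 295] [0.5285 0.0162 0.1683] ((529.2097778320312, 16.061840057373047), (109.29180145263672, 14.472139358520508), 86.48225402832031)
top lid [0.5255 0.0167 0.128 ] ((529.2937622070312, 16.272674560546875), (244.343505859375, 244.0234832763672), 86.16161346435547)
top bin 569 ((477.95758056640625, -347.5192565917969), (160.05221557617188, 16
[... 866 characters left out ...]
6), (56.80325698852539, 60.309696197509766), 12.156153678894043)
scene handle [332.34       180.76857143] [308 176  50  11 350] [0.5342 0.0141 0.1651] ((532.3674926757812, 14.754783630371094), (108.69353485107422, 17.845062255859375), 84.68960571289062)
scene lid [0.5525 0.0127 0.1268] ((531.8734130859375, 14.532760620117188), (243.10348510742188, 246.90615844726562), 86.37992858886719)
scene bin 544 ((479.95477294921875, -348.17315673828125), (164.0693817138672, 159.03366088867188), 10.971309661865234) [ 0.38618027 -0.43931584  0.09500465] [ 0.57415679 -0.25654258  0.10102795]
scene jars [0.41297393 0.31807596 0.04001588] [0.54583665 0.40242003 0.08083232] [0.48758341 0.35766916 0.06268676]
```

```bash
python3 - <<'E'
import cv2
p=cv2.imread("pics/top0.png");cv2.imwrite("pics/topc.png",cv2.resize(p[140:265,270:400],None,fx=4.6,fy=4.6,interpolation=cv2.INTER_CUBIC))
E
```

```text
(no output)
```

View pics/topc.png

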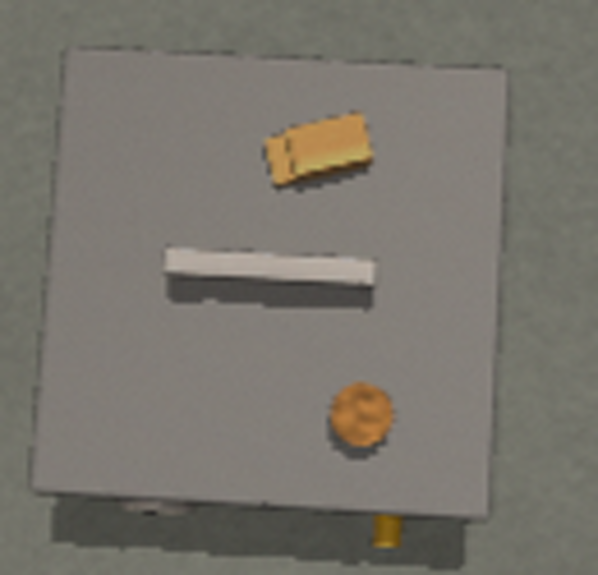

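```bash
cat > plan.py <<'E'
import sys,numpy as np
from scipy.spatial.transform import Rotation as R
from station import ctrl
# plan.py x y z [jaw_deg]: shift to target in tool axes/units
o=ctrl.get_obs(); M=R.from_rotvec(o["tool_rot"]).as_matrix()
a=[float(s) for s in sys.argv[1:]]
print("t",round(float(o["t"]),2),"pos",o["tool_pos"].round(4),"open",round(float(o["opening"]),4),"F",o["contact_force"].round(2),"q",o["q"].round(2))
print("toolx",M[:,0].round(3),"tooly",M[:,1].round(3))
jd=np.degrees(np.arctan2(M[1,1],M[0,1])); print("jaw deg",jd.round(2))
if len(a)>=3:
    print("shift units",(M.T@(np.array(a[:3])-o["tool_pos"])/.04).round(3), "dist",np.linalg.norm(np.array(a[:3])-o["tool_pos"]).round(3))
if len(a)>3:
    # tool x is down: positive turn lowers jaw angle in world
    d=-(a[3]-jd); d=(d+90)%180-90; print("turn units",(d/5).round(3))
E
python3 plan.py 0.597 -0.015 0.25 11.2
```

```text
t 0.1 pos [0.1446 0.6075 0.2302] open 0.0855 F [ 0.85 -0.01  0.  ] q [ 1.22  0.05  1.61  0.    1.48 -0.12]
toolx [-0.001 -0.002 -1.   ] tooly [ 0.232  0.973 -0.002]
jaw deg 76.6
shift units [ -0.475 -12.519  14.608] dist 0.77
turn units 13.081
```

Request:
drive_tool --commands "0 -0.5 -12.5 14.6 13.1;0 -0.5 -12.5 14.6 13.1;0 -0.5 -12.5 14.6 13.1;0 -0.5 -12.5 14.6 13.1;0 -0.5 -12.5 14.6 13.1;0 -0.5 -12.5 14.6 13.1;0 -0.5 -12.5 14.6 13.1;0 -0.5 -12.5 14.6 13.1" --newtons 40

```text
t: 0.77
tool_pos: [0.3412, 0.3366, 0.2396]
tool_rot: [0.962, 1.348, -0.962]
contact_force: [0.2, -0.3, -0.2]
opening: 0.0423
```

```bash
python3 plan.py 0.597 -0.015 0.25 11.2
```

```text
t 0.77 pos [0.3412 0.3366 0.2396] open 0.0423 F [ 0.24 -0.31 -0.16] q [ 0.62 -0.31  1.93 -0.    1.52  0.29]
toolx [-0. -0. -1.] tooly [ 0.946  0.325 -0.   ]
jaw deg 18.98
shift units [-0.259  3.187 10.392] dist 0.435
turn units 1.556
```

Request:
drive_tool --commands "0 -0.2 3.2 10.4 1.5;0 -0.2 3.2 10.4 1.5;0 -0.2 3.2 10.4 1.5;0 -0.2 3.2 10.4 1.5;0 -0.2 3.2 10.4 1.5;0 -0.2 3.2 10.4 1.5;0 -0.2 3.2 10.4 1.5;0 -0.2 3.2 10.4 1.5"

```text
t: 1.43
tool_pos: [0.5392, 0.0683, 0.2457]
tool_rot: [1.056, 1.3, -1.057]
contact_force: [0.8, 0.3, -0.2]
opening: 0.0428
```

```bash
python3 plan.py 0.597 -0.015 0.25 11.2
```

```text
t 1.43 pos [0.5392 0.0683 0.2457] open 0.0428 F [ 0.84  0.3  -0.17] q [-0.01 -0.15  1.79  0.    1.51 -0.22]
toolx [-0.  0. -1.] tooly [ 0.979  0.204 -0.   ]
jaw deg 11.78
shift units [-0.109  0.989  2.333] dist 0.101
turn units 0.116
```

Request:
drive_tool --commands "0 0 0.9 2.2 0.1;0 0 0.9 2.2 0.1;0 0 0.9 2.2 0.1;0 0 0.9 2.2 0.1;0 0 0.9 2.2 0.1"

```text
t: 1.85
tool_pos: [0.5915, -0.0086, 0.2453]
tool_rot: [1.063, 1.298, -1.064]
contact_force: [-0.8, 0.8, -0.3]
opening: 0.0427
```

```bash
python3 plan.py 0.5975 -0.0155 0.132 11.2; python3 - <<'E'
from station import ctrl
import cv2
p,d=ctrl.get_image("wrist");cv2.imwrite("pics/w1.png",p)
E
```

```text
t 1.85 pos [ 0.5915 -0.0086  0.2453] open 0.0427 F [-0.77  0.76 -0.29] q [-0.14 -0.03  1.68  0.    1.5  -0.34]
toolx [-0.002  0.001 -1.   ] tooly [ 0.981  0.195 -0.002]
jaw deg 11.24
shift units [2.831 0.117 0.201] dist 0.114
turn units 0.008
```

View pics/w1.png

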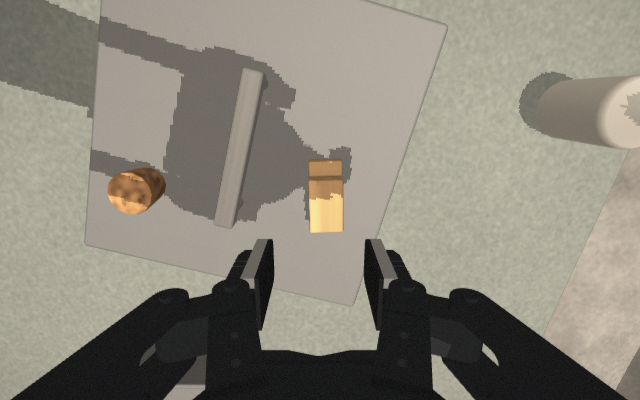

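The wrist view shows the block at about (326,200), aligned with the jaws at columns 260–375. I'm going down.

Request:
drive_tool --commands "0 0.5 0.1 0.2 0;0 1 0.1 0.2 0;0 1.6 0.1 0.2 0;0 2.2 0.1 0.2 0;0 2.5 0.1 0.2 0;0 2.5 0.1 0.2 0;0 2.5 0.1 0.2 0"

```text
t: 2.48
tool_pos: [0.5968, -0.0144, 0.146]
tool_rot: [1.061, 1.298, -1.062]
contact_force: [0.9, 0.3, 0.7]
opening: 0.0421
```

```bash
python3 plan.py 0.5975 -0.0155 0.132 11.2
```

```text
t 2.48 pos [ 0.5968 -0.0144  0.146 ] open 0.0421 F [0.93 0.34 0.66] q [-0.15  0.05  1.76  0.    1.33 -0.35]
toolx [-0.001  0.    -1.   ] tooly [ 0.98   0.197 -0.001]
jaw deg 11.39
shift units [0.35  0.012 0.03 ] dist 0.014
turn units 0.038
```

Request:
drive_tool --commands "0 0.3 0 0 0;0 0.3 0 0 0;0.3 0.3 0 0 0;1 0.3 0 0 0;1 0.3 0 0 0;1 0.3 0 0 0;1 0.3 0 0 0;1 0.3 0 0 0"

```text
t: 3.15
tool_pos: [0.5979, -0.0157, 0.1349]
tool_rot: [1.063, 1.295, -1.062]
contact_force: [0.6, -0.9, 3.1]
opening: 0.025
```

Request:
drive_tool --commands "1 0 0 0 0;1 -0.3 0 0 0;1 -1 0 0 0;1 -1.5 0 0 0;1 -2 0 0 0;1 -2.5 0 0 0;1 -2.5 0 0 0;1 -2.5 0 0 0"

```text
t: 3.82
tool_pos: [0.598, -0.0156, 0.2357]
tool_rot: [1.063, 1.294, -1.061]
contact_force: [-0.6, 0.6, -1.1]
opening: 0.025
```

```bash
python3 plan.py 0.479 -0.348 0.23 11;python3 - <<'E'
from station import ctrl
import cv2
p,d=ctrl.get_image("wrist");cv2.imwrite("pics/w2.png",p)
E
```

```text
t 3.82 pos [ 0.598  -0.0156  0.2357] open 0.025 F [-0.58  0.64 -1.07] q [-0.15 -0.01  1.67 -0.    1.48 -0.35]
toolx [ 0.003 -0.    -1.   ] tooly [0.981 0.196 0.003]
jaw deg 11.31
shift units [ 0.138 -4.548  7.565] dist 0.353
turn units 0.062
```

View pics/w2.png

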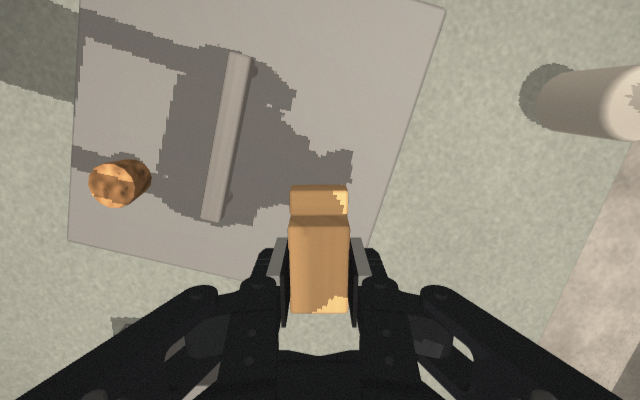

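Request:
drive_tool --commands "1 0 -4.35 8.3 0;1 0 -4.35 8.3 0;1 0 -4.35 8.3 0;1 0 -4.35 8.3 0;1 0 -4.35 8.3 0;1 0 -4.35 8.3 0;1 0 -4.35 8.3 0;1 0 -4.35 8.3 0"

```text
t: 4.53
tool_pos: [0.5017, -0.3364, 0.2315]
tool_rot: [1.063, 1.3, -1.063]
contact_force: [0.7, -0.1, 0.0]
opening: 0.0252
```

```bash
python3 plan.py 0.485 -0.377 0.23 11
```

```text
t 4.53 pos [ 0.5017 -0.3364  0.2315] open 0.0252 F [ 0.69 -0.09  0.04] q [-0.71  0.01  1.66  0.    1.48 -0.91]
toolx [-0.003  0.003 -1.   ] tooly [ 0.981  0.196 -0.002]
jaw deg 11.3
shift units [ 0.037 -0.608  0.913] dist 0.044
turn units 0.061
```

Request:
drive_tool --commands "1 0 -0.5 0.7 0;1 0 -0.5 0.7 0;1 0.8 -0.5 0.7 0;1 1.6 -0.5 0.7 0;1 2.4 -0.5 0.7 0;1 3.2 -0.5 0.7 0;1 4 -0.5 0.7 0;1 4 -0.5 0.7 0"

```text
t: 5.2
tool_pos: [0.4842, -0.3613, 0.0639]
tool_rot: [1.067, 1.314, -1.064]
contact_force: [-1.7, 1.3, -0.8]
opening: 0.025
```

```bash
python3 plan.py 0.485 -0.377 0.035 11
```

```text
t 5.2 pos [ 0.4842 -0.3613  0.0639] open 0.025 F [-1.7   1.33 -0.78] q [-0.76  0.17  1.78  0.    1.21 -0.96]
toolx [-0.013  0.012 -1.   ] tooly [ 0.98   0.196 -0.01 ]
jaw deg 11.32
shift units [ 0.717 -0.05   0.398] dist 0.033
turn units 0.064
```

Request:
drive_tool --commands "1 0.4 0 0.3 0;1 0.4 0 0.3 0;1 0.4 0 0.3 0;0.2 0.4 0 0.3 0;0 0.4 0 0.3 0;0 0.4 0 0.3 0;0 0.4 0 0.3 0;0 0 0 0.3 0"

```text
t: 5.87
tool_pos: [0.4901, -0.3767, 0.0714]
tool_rot: [1.064, 1.302, -1.063]
contact_force: [-0.0, 1.0, -1.0]
opening: 0.0428
```

Request:
drive_tool --commands "0 -1 0 0 0;0 -2 0 0 0;0 -3 0 0 0;0 -4 0 0 0;0 -4.2 0 0 0;0 -4.2 0 0 0"

```text
t: 6.37
tool_pos: [0.4936, -0.3801, 0.2485]
tool_rot: [1.06, 1.285, -1.062]
contact_force: [0.5, -0.1, -0.9]
opening: 0.0424
```

```bash
python3 plan.py 0.455 -0.0306 0.23 11;python3 - <<'E'
from station import ctrl
import cv2
p,d=ctrl.get_image("scene");cv2.imwrite("pics/s3.png",p)
E
```

```text
t 6.37 pos [ 0.4936 -0.3801  0.2485] open 0.0424 F [ 0.47 -0.13 -0.86] q [-0.78  0.03  1.61  0.    1.49 -0.97]
toolx [ 0.007 -0.007 -1.   ] tooly [0.981 0.196 0.006]
jaw deg 11.32
shift units [ 0.393  0.766 -8.761] dist 0.352
turn units 0.064
```

View pics/s3.png

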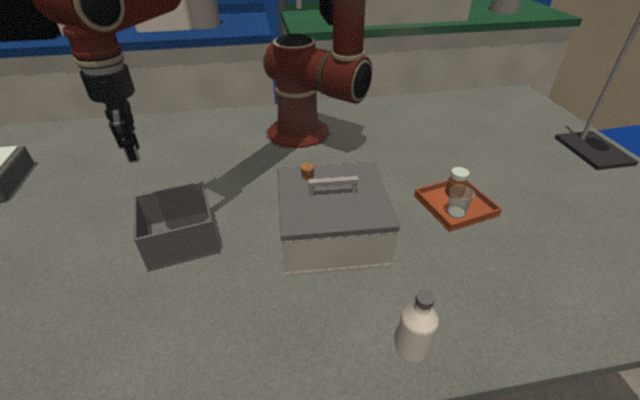

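The offcut is off the lid. The bin's near wall hides the floor at (175,230), so I'll check the bin from the top view later. The stub is next.

Request:
drive_tool --commands "-0.1 0 0.75 -8.75 0;-0.1 0 0.75 -8.75 0;-0.1 0 0.75 -8.75 0;-0.1 0 0.75 -8.75 0;-0.1 0 0.75 -8.75 0;-0.1 0 0.75 -8.75 0;-0.1 0 0.75 -8.75 0;-0.1 0 0.75 -8.75 0"

```text
t: 7.08
tool_pos: [0.4525, -0.0452, 0.2389]
tool_rot: [1.062, 1.3, -1.065]
contact_force: [0.6, 0.1, -0.5]
opening: 0.0469
```

```bash
python3 plan.py 0.455 -0.0306 0.23 11
```

```text
t 7.08 pos [ 0.4525 -0.0452  0.2389] open 0.0469 F [ 0.57  0.09 -0.5 ] q [-0.26 -0.38  1.98  0.    1.54 -0.46]
toolx [-0.005  0.001 -1.   ] tooly [ 0.981  0.195 -0.004]
jaw deg 11.27
shift units [ 0.222  0.132 -0.344] dist 0.017
turn units 0.054
```

Request:
drive_tool --commands "-0.1 0 0 -0.1 0;-0.1 0 0 -0.1 0;-0.1 0 0 -0.1 0"

```text
t: 7.33
tool_pos: [0.4531, -0.0434, 0.2402]
tool_rot: [1.061, 1.299, -1.064]
contact_force: [-0.8, -0.5, 0.3]
opening: 0.047
```

```bash
python3 plan.py 0.455 -0.0306 0.134 11;python3 - <<'E'
from station import ctrl
import cv2
p,d=ctrl.get_image("wrist");cv2.imwrite("pics/w3.png",p)
p,d=ctrl.get_image("top");cv2.imwrite("pics/t3.png",p[140:290,280:540].repeat(3,0).repeat(3,1))
E
```

```text
t 7.33 pos [ 0.4531 -0.0434  0.2402] open 0.047 F [-0.82 -0.45  0.26] q [-0.26 -0.38  1.98 -0.    1.54 -0.46]
toolx [-0.003  0.    -1.   ] tooly [ 0.98   0.197 -0.003]
jaw deg 11.36
shift units [ 2.654  0.118 -0.301] dist 0.107
turn units 0.071
```

View pics/w3.png

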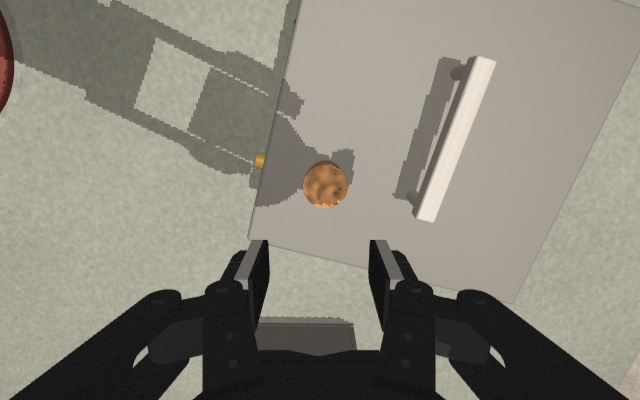

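View pics/t3.png

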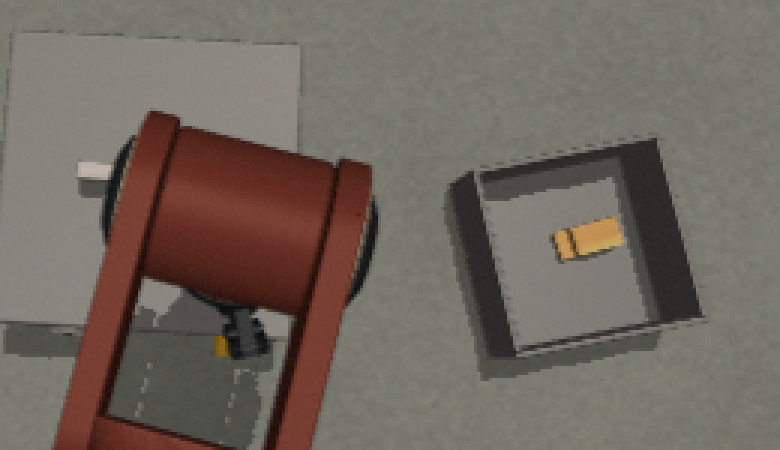

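The offcut lies in the bin (about 588,240 in the crop). The stub is in line with the jaws at (326,185), so I'm going down.

Request:
drive_tool --commands "-0.1 0.3 0.12 -0.3 0;-0.1 0.9 0.12 -0.3 0;-0.1 1.5 0.12 -0.3 0;-0.1 2.1 0.12 -0.3 0;-0.1 2.4 0.12 -0.3 0;-0.1 2.4 0.12 -0.3 0;-0.1 2.4 0.12 -0.3 0"

```text
t: 8.02
tool_pos: [0.456, -0.0315, 0.1458]
tool_rot: [1.063, 1.297, -1.065]
contact_force: [0.0, -0.8, 0.2]
opening: 0.0471
```

```bash
python3 plan.py 0.455 -0.0306 0.135 11
```

```text
t 8.02 pos [ 0.456  -0.0315  0.1458] open 0.0471 F [ 0.03 -0.82  0.25] q [-0.23 -0.3   2.08 -0.    1.36 -0.43]
toolx [-0.001  0.    -1.   ] tooly [ 0.981  0.195 -0.001]
jaw deg 11.22
shift units [ 0.269 -0.019 -0.026] dist 0.011
turn units 0.043
```

Request:
drive_tool --commands "-0.1 0.2 0 0 0;-0.1 0.2 0 0 0;0.2 0.2 0 0 0;1 0.2 0 0 0;1 0.2 0 0 0;1 0.2 0 0 0;1 0.2 0 0 0;1 0.2 0 0 0"

```text
t: 8.68
tool_pos: [0.4569, -0.0308, 0.1392]
tool_rot: [1.063, 1.294, -1.062]
contact_force: [-1.7, -0.6, 6.0]
opening: 0.0304
```

Request:
drive_tool --commands "1 0 0 0 0;1 -0.3 0 0 0;1 -1 0 0 0;1 -1.5 0 0 0;1 -2 0 0 0;1 -2.4 0 0 0;1 -2.4 0 0 0;1 -2.4 0 0 0"

```text
t: 9.35
tool_pos: [0.4564, -0.0307, 0.2347]
tool_rot: [1.063, 1.295, -1.062]
contact_force: [0.0, 0.1, -0.7]
opening: 0.0302
```

```bash
python3 plan.py 0.473 -0.319 0.23 11;python3 - <<'E'
from station import ctrl
import cv2
p,d=ctrl.get_image("wrist");cv2.imwrite("pics/w4.png",p)
E
```

```text
t 9.35 pos [ 0.4564 -0.0307  0.2347] open 0.0302 F [ 0.02  0.11 -0.7 ] q [-0.23 -0.37  1.98  0.    1.53 -0.43]
toolx [ 0.001 -0.    -1.   ] tooly [0.981 0.196 0.001]
jaw deg 11.31
shift units [ 0.121 -1.006  7.15 ] dist 0.289
turn units 0.062
```

View pics/w4.png

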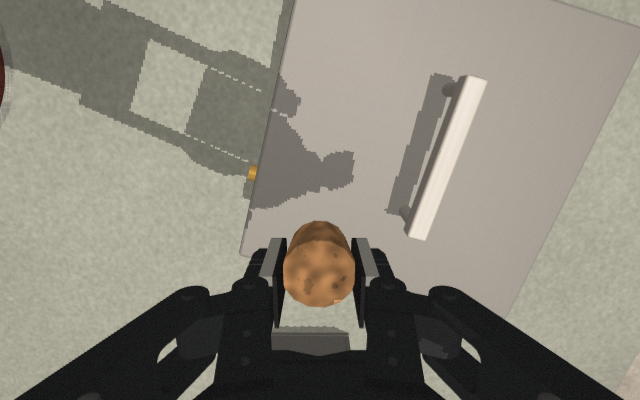

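The stub is held between the pads at (320,265). I'm moving to the bin.

Request:
drive_tool --commands "1 0 -1 7.1 0;1 0 -1 7.1 0;1 0 -1 7.1 0;1 0 -1 7.1 0;1 0 -1 7.1 0;1 0 -1 7.1 0;1 0 -1 7.1 0;1 0 -1 7.1 0"

```text
t: 10.07
tool_pos: [0.4711, -0.3219, 0.2311]
tool_rot: [1.066, 1.297, -1.069]
contact_force: [0.5, 0.3, 0.5]
opening: 0.0305
```

```bash
python3 plan.py 0.473 -0.325 0.23 11
```

```text
t 10.07 pos [ 0.4711 -0.3219  0.2311] open 0.0305 F [0.51 0.34 0.46] q [-0.73 -0.07  1.74 -0.    1.48 -0.92]
toolx [-0.004  0.001 -1.   ] tooly [ 0.982  0.191 -0.004]
jaw deg 10.99
shift units [0.028 0.033 0.086] dist 0.004
turn units -0.002
```

Request:
drive_tool --commands "1 0.6 0 0 0;1 1.4 0 0 0;1 2.2 0 0 0;1 3 0 0 0;1 3.8 0 0 0;1 4.4 0 0 0;1 4.4 0 0 0;1 4.4 0 0 0"

```text
t: 10.73
tool_pos: [0.4707, -0.3151, 0.0552]
tool_rot: [1.064, 1.303, -1.063]
contact_force: [0.0, -0.1, 0.8]
opening: 0.0305
```

```bash
python3 plan.py 0.473 -0.325 0.045 11
```

```text
t 10.73 pos [ 0.4707 -0.3151  0.0552] open 0.0305 F [ 0.04 -0.07  0.81] q [-0.72  0.09  1.88  0.    1.17 -0.92]
toolx [-0.005  0.004 -1.   ] tooly [ 0.981  0.196 -0.004]
jaw deg 11.32
shift units [0.253 0.009 0.256] dist 0.014
turn units 0.063
```

Request:
drive_tool --commands "1 0.2 0 0.1 0;1 0.2 0 0.1 0;0.3 0.2 0 0.1 0;-0.1 0.2 0 0.1 0;-0.1 0.2 0 0.1 0;-0.1 0.2 0 0.1 0;-0.1 0.2 0 0.1 0;-0.1 -0.3 0 0.1 0"

```text
t: 11.4
tool_pos: [0.471, -0.3188, 0.0663]
tool_rot: [1.064, 1.304, -1.064]
contact_force: [-0.1, 0.7, -0.9]
opening: 0.0469
```

Request:
drive_tool --commands "-0.1 -1 0 0 0;-0.1 -2 0 0 0;-0.1 -3 0 0 0;-0.1 -4 0 0 0;-0.1 -4.6 0 0 0;-0.1 -4.6 0 0 0;-0.1 -4.6 0 0 0"

```text
t: 11.98
tool_pos: [0.4742, -0.3216, 0.2568]
tool_rot: [1.062, 1.291, -1.062]
contact_force: [0.4, 0.3, -0.5]
opening: 0.0471
```

```bash
python3 plan.py 0.5305 0.0155 0.25 -3.7;python3 - <<'E'
from station import ctrl
import cv2
p,d=ctrl.get_image("wrist");cv2.imwrite("pics/w5.png",p)
E
```

```text
t 11.98 pos [ 0.4742 -0.3216  0.2568] open 0.0471 F [ 0.39  0.27 -0.47] q [-0.73 -0.09  1.71  0.    1.52 -0.92]
toolx [ 0.004 -0.003 -1.   ] tooly [0.981 0.196 0.003]
jaw deg 11.31
shift units [ 0.148  3.033 -7.987] dist 0.342
turn units 3.003
```

View pics/w5.png

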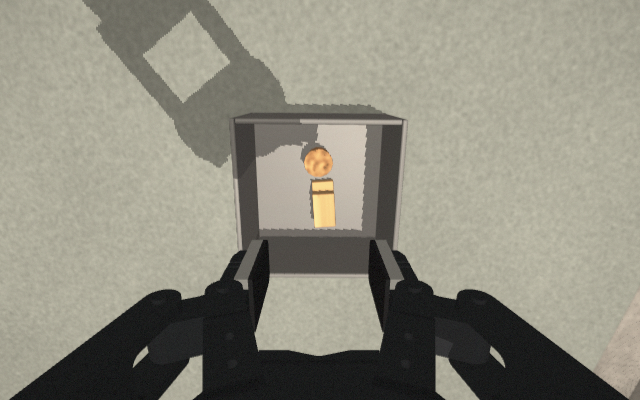

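Both pieces lie in the bin, the stub at (318,162) and the offcut at (323,203). The handle is next.

Request:
drive_tool --commands "0 0.1 3 -8 3;0 0.1 3 -8 3;0 0.1 3 -8 3;0 0.1 3 -8 3;0 0.1 3 -8 3;0 0.1 3 -8 3;0 0.1 3 -8 3;0 0.1 3 -8 3"

```text
t: 12.7
tool_pos: [0.525, 0.0069, 0.2473]
tool_rot: [1.255, 1.182, -1.26]
contact_force: [0.7, -0.1, 0.2]
opening: 0.0428
```

Request:
drive_tool --commands "0 0 0 0 0;0 0 0 0 0;0 0 0 0 0"

```text
t: 12.95
tool_pos: [0.5255, 0.0046, 0.2481]
tool_rot: [1.254, 1.181, -1.259]
contact_force: [-0.6, 0.1, 0.3]
opening: 0.0426
```

```bash
python3 plan.py 0.5305 0.0155 0.24 -3.7
```

```text
t 12.95 pos [0.5255 0.0046 0.2481] open 0.0426 F [-0.57  0.07  0.33] q [-0.13 -0.19  1.82 -0.    1.52 -0.07]
toolx [-0.004 -0.    -1.   ] tooly [ 0.998 -0.064 -0.004]
jaw deg -3.66
shift units [ 0.203  0.108 -0.279] dist 0.014
turn units 0.008
```

Request:
drive_tool --commands "0 0 0.12 -0.28 0;0 0 0.12 -0.28 0;0 0 0.12 -0.28 0;0 0 0.12 -0.28 0"

```text
t: 13.28
tool_pos: [0.532, 0.0148, 0.2501]
tool_rot: [1.257, 1.178, -1.258]
contact_force: [-0.4, -0.6, -0.3]
opening: 0.0424
```

```bash
python3 plan.py 0.5305 0.0155 0.1435 -3.7; python3 - <<'E'
from station import ctrl
from h import *
ci=ctrl.camera_info("wrist");p,d=ctrl.get_image("wrist");cv2.imwrite("pics/w6.png",p)
P=cloud(ci,d)
hm=np.uint8((P[...,2]>.158)&(P[...,2]<.18)&(d>0)&(abs(P[...,1]-.0155)<.09)&(abs(P[...,0]-.53)<.03))
k,l,s,c=cv2.connectedComponentsWithStats(hm);i=1+np.argmax(s[1:,4])
q=P[l==i];print(c[i],s[i],cv2.minAreaRect(np.float32(q[:,:2]*1000)),np.median(q[:,2]))
E
```

```text
t 13.28 pos [0.532  0.0148 0.2501] open 0.0424 F [-0.37 -0.58 -0.31] q [-0.11 -0.18  1.81 -0.    1.52 -0.05]
toolx [-0. -0. -1.] tooly [ 0.998 -0.066 -0.   ]
jaw deg -3.76
shift units [ 2.666 -0.037 -0.016] dist 0.107
turn units -0.012
[316.23845887 193.3474488 ] [ 306  122   21  148 2881] ((530.0079956054688, 17.16080093383789), (109.69772338867188, 14.001873970031738), 86.31082153320312) 0.169568297247476
```

View pics/w6.png

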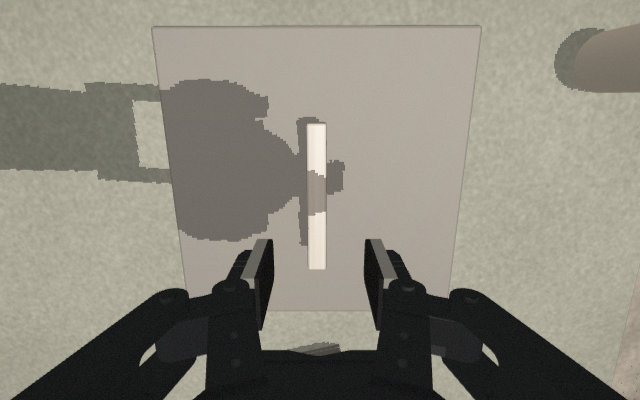

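The bar is at (316,193), parallel to the jaws, and its world position is (0.530, 0.017). I'm going down and gripping at 100 N.

Request:
drive_tool --commands "0 0.3 -0.04 -0.05 0;0 0.9 -0.04 -0.05 0;0 1.5 -0.04 -0.05 0;0 2.1 -0.04 -0.05 0;0 2.5 -0.04 -0.05 0;0 2.6 -0.04 -0.05 0;0 2.6 -0.04 -0.05 0;0 2.6 -0.04 -0.05 0"

```text
t: 14.0
tool_pos: [0.5307, 0.0175, 0.1467]
tool_rot: [1.257, 1.177, -1.256]
contact_force: [0.3, 0.4, 0.1]
opening: 0.0424
```

```bash
python3 plan.py 0.530 0.017 0.1435 -3.7
```

```text
t 14.0 pos [0.5307 0.0175 0.1467] open 0.0424 F [0.33 0.35 0.13] q [-0.11 -0.11  1.91  0.    1.33 -0.04]
toolx [ 0.001 -0.    -1.   ] tooly [ 0.998 -0.065  0.001]
jaw deg -3.7
shift units [ 0.08  -0.016  0.015] dist 0.003
turn units -0.001
```

Request:
drive_tool --commands "0.3 0.05 0 0 0;0.6 0.05 0 0 0;1 0.05 0 0 0;1 0.05 0 0 0;1 0.05 0 0 0;1 0.05 0 0 0;1 0.05 0 0 0;1 0.05 0 0 0" --newtons 100

```text
t: 14.67
tool_pos: [0.5312, 0.0176, 0.1458]
tool_rot: [1.257, 1.176, -1.255]
contact_force: [-2.3, 0.7, 5.4]
opening: 0.0125
```

```bash
python3 plan.py 0.530 0.017 0.1435 -3.7
```

```text
t 14.67 pos [0.5312 0.0176 0.1458] open 0.0125 F [-2.28  0.69  5.44] q [-0.11 -0.1   1.91 -0.    1.33 -0.04]
toolx [ 0.002 -0.    -1.   ] tooly [ 0.998 -0.064  0.002]
jaw deg -3.69
shift units [ 0.058 -0.029  0.016] dist 0.003
turn units 0.002
```

Request:
drive_tool --commands "1 -0.02 0 0 0;1 -0.04 0 0 0;1 -0.06 0 0 0;1 -0.08 0 0 0;1 -0.1 0 0 0;1 -0.12 0 0 0;1 -0.14 0 0 0;1 -0.16 0 0 0"

```text
t: 15.33
tool_pos: [0.5288, 0.0178, 0.1476]
tool_rot: [1.255, 1.181, -1.26]
contact_force: [2.1, -0.2, -16.9]
opening: 0.012
```

Request:
drive_tool --commands "1 -0.02 0 0 0;1 -0.04 0 0 0;1 -0.06 0 0 0;1 -0.08 0 0 0;1 -0.1 0 0 0;1 -0.12 0 0 0;1 -0.14 0 0 0;1 -0.16 0 0 0"

```text
t: 16.0
tool_pos: [0.532, 0.0175, 0.1592]
tool_rot: [1.258, 1.175, -1.253]
contact_force: [0.4, 0.4, 1.2]
opening: 0.012
```

```bash
python3 plan.py 0.530 0.017 0.175 -3.7
```

```text
t 16.0 pos [0.532  0.0175 0.1592] open 0.012 F [0.4  0.44 1.16] q [-0.11 -0.12  1.9   0.    1.35 -0.04]
toolx [ 0.004 -0.    -1.   ] tooly [ 0.998 -0.064  0.004]
jaw deg -3.69
shift units [-0.395 -0.046  0.016] dist 0.016
turn units 0.002
```

Request:
drive_tool --commands "1 0 0 0 0;1 0 0 0 0;1 0 0 0 0"

```text
t: 16.25
tool_pos: [0.532, 0.0175, 0.1592]
tool_rot: [1.258, 1.175, -1.254]
contact_force: [-0.1, 0.4, 6.1]
opening: 0.0121
```

```bash
cat > lid.py <<'E'
import sys
from station import ctrl
from h import *
t=sys.argv[1]
p,d=ctrl.get_image("wrist");cv2.imwrite(f"pics/w{t}.png",p)
ci=ctrl.camera_info("scene");p,d=ctrl.get_image("scene");cv2.imwrite(f"pics/s{t}.png",p[140:290,120:500].repeat(2,0).repeat(2,1))
P=cloud(ci,d)
m=(d>0)&(P[...,2]>.12)&(P[...,2]<.175)&(P[...,0]>.56)&(P[...,0]<.635)&(abs(P[...,1])<.1)
q=P[m];A=np.c_[q[:,:2]-[.53,.015],np.ones(len(q))];c,_,_,_=np.linalg.lstsq(A,q[:,2],rcond=None)
print("lid plane: slopes",c[:2].round(4),"z centre",c[2].round(4),len(q),"z median",np.median(q[:,2]))
E
python3 lid.py 7;python3 plan.py 0.530 0.017 0.175 -3.7
```

```text
lid plane: slopes [ 0.0025 -0.0006] z centre 0.1402 2193 z median 0.14039253807593044
t 16.35 pos [0.532  0.0175 0.1592] open 0.0115 F [-0.41 -0.28  6.59] q [-0.11 -0.12  1.9   0.    1.35 -0.04]
toolx [ 0.004 -0.    -1.   ] tooly [ 0.998 -0.064  0.004]
jaw deg -3.69
shift units [-0.394 -0.047  0.016] dist 0.016
turn units 0.002
```

View pics/s7.png

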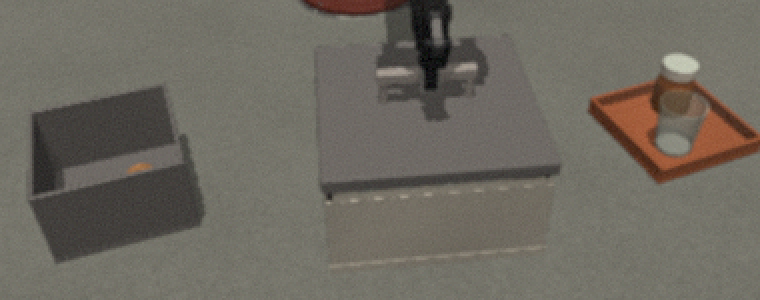

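View pics/w7.png

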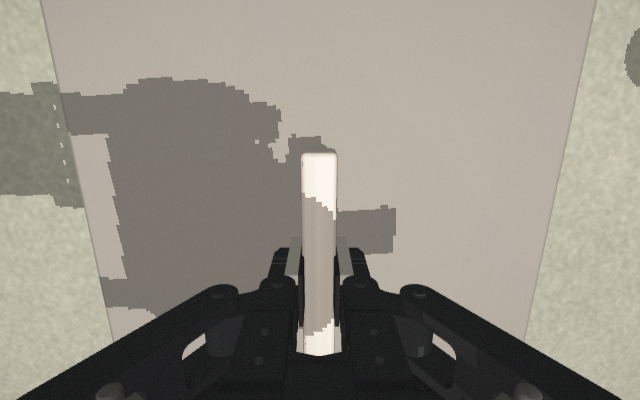

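The lid has lifted about 12–13 mm, level and still gripped. I'm raising it slowly to 30 mm.

Request:
drive_tool --commands "1 -0.04 0 0 0;1 -0.09 0 0 0;1 -0.14 0 0 0;1 -0.2 0 0 0;1 -0.26 0 0 0;1 -0.32 0 0 0;1 -0.37 0 0 0;1 -0.4 0 0 0"

```text
t: 17.02
tool_pos: [0.5305, 0.0176, 0.1733]
tool_rot: [1.257, 1.178, -1.256]
contact_force: [0.6, -1.0, -4.8]
opening: 0.0119
```

Request:
drive_tool --commands "1 0 0 0 0;1 0 0 0 0;1 0 0 0 0;1 0 0 0 0;1 0 0 0 0;1 0 0 0 0"

```text
t: 17.52
tool_pos: [0.5304, 0.0176, 0.1729]
tool_rot: [1.256, 1.178, -1.257]
contact_force: [-0.9, -0.3, -4.5]
opening: 0.0119
```

```bash
python3 lid.py 8;python3 plan.py 0.530 0.017 0.176 -3.7
```

```text
lid plane: slopes [0.0006 0.0004] z centre 0.1539 2209 z median 0.15389025736938472
t 17.62 pos [0.5304 0.0176 0.173 ] open 0.0118 F [ 0.54 -1.22 -4.99] q [-0.11 -0.13  1.89 -0.    1.38 -0.04]
toolx [-0. -0. -1.] tooly [ 0.998 -0.064 -0.   ]
jaw deg -3.69
shift units [-0.076 -0.009  0.017] dist 0.003
turn units 0.002
```

View pics/s8.png

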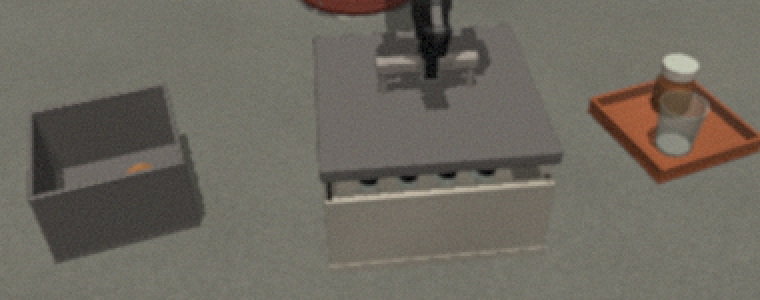

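View pics/w8.png

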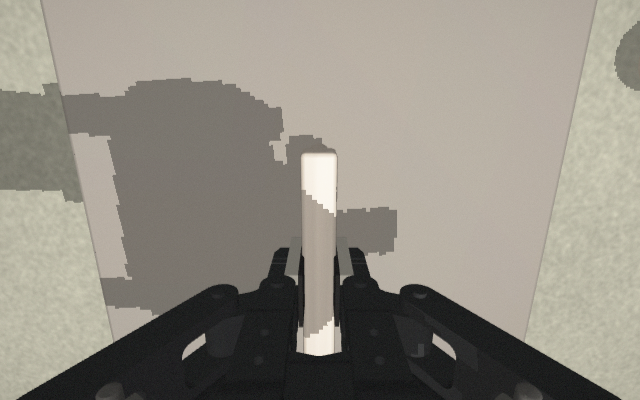

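The lid hangs clear: 4.5–5 N on the wrist, level, about 27 mm up. I'm adding 3 mm and letting it settle.

Request:
drive_tool --commands "1 -0.03 0 0 0;1 -0.05 0 0 0;1 -0.07 0 0 0;1 -0.07 0 0 0;1 -0.07 0 0 0;1 -0.07 0 0 0;1 -0.07 0 0 0;1 -0.07 0 0 0"

```text
t: 18.28
tool_pos: [0.5304, 0.0177, 0.1758]
tool_rot: [1.256, 1.178, -1.257]
contact_force: [-0.1, 0.0, -4.5]
opening: 0.0116
```

Request:
drive_tool --commands "1 0 0 0 0;1 0 0 0 0;1 0 0 0 0;1 0 0 0 0;1 0 0 0 0;1 0 0 0 0"

```text
t: 18.78
tool_pos: [0.5305, 0.0176, 0.1758]
tool_rot: [1.256, 1.178, -1.256]
contact_force: [-0.9, 0.4, -4.6]
opening: 0.0122
```

```bash
python3 lid.py 9;python3 plan.py 0.530 0.017 0.176 -3.7; python3 -c "
from station import ctrl
print(abs(ctrl.get_obs()['dq']).max()); ctrl.finish_job()"
```

```text
lid plane: slopes [-0.0012  0.0004] z centre 0.1569 2222 z median 0.15680479398439895
t 18.88 pos [0.5304 0.0177 0.1758] open 0.012 F [ 0.21  0.36 -3.89] q [-0.11 -0.13  1.89  0.    1.39 -0.04]
toolx [-0.  0. -1.] tooly [ 0.998 -0.064 -0.   ]
jaw deg -3.69
shift units [-0.005 -0.01   0.017] dist 0.001
turn units 0.002
0.002052449989610477
the job is handed in; nothing more can be done
```

I put the offcut and the cork stub in the scrap bin and pulled the lid free by its handle. I handed the job in at about 18.9 s of the 64 s, still holding the lid above the box.

- **Bin:** the wrist camera showed both pieces on the bin floor. The last scene view I looked at, about a second before hand-in, still showed one of them there; the bin wall hides most of the floor.
- **Seal:** a slow pull at 100 N grip read 16.9 N at the end of one move, before the seal let go. In the fading part of the lift the wrist read +6 N for a moment. That had the opposite sign to the lid's weight. I put it down to the seal and went on, because the camera showed the lid 12–13 mm up and level.
- **Lid at the end:**
  - The tool is 30 mm above where it gripped. The scene camera puts the lid's top face at 0.157 m (29 mm of lift).
  - Its tilt is about 0.001 rad, its sideways drift under 1 mm and the arm is at rest.
  - The wrist carries about 4–4.6 N, which matches the lid's weight, so it hangs clear of the box.
- **Jar and beaker:** they looked unmoved in the scene pictures. I did not measure them again.

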